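# Fit the missing spacer and hold the sprung jig lid at the pointer

### The job

Get the board test jig ready for a phone board to be slid in: from the three loose spacers, put the one of the same height as the spacer already on the jig over the bare pin, standing flat on the base plate, and let go of it. Then raise the sprung lid by its handle until its white edge is in line with the red pointer beside it, and finish while still holding it there. Leave the pointer, the other two spacers and the things lying around where they are.

Things in the scene. Friction and masses are not known exactly. Their poses are not given: they have to be found in the camera images.
- jig: The board test jig, fixed: dark steel base plate 260 (x) x 240 (y) x 15 mm. Origin at the centre of its underside; x points from the open front ledge, near the robot, to the hinge at the back, y left, z up. The closed lid covers x = -35 to 130 mm, its top 74 mm above the table.
- bare_pin (a point): Foot of the bare brass pin on the jig's front ledge, level with the top of the base plate (15 mm above the table). Pin 8 mm across, 20 mm high, tapered tip. Axes as the jig's. At x = -85, y = -70 mm in the jig. The other pin, at y = +70 mm, wears a fixed aluminium spacer, 26 mm across and 28 mm high.
- spacer_28: Loose plain aluminium sleeve standing on the flat blue pad (250 x 90 mm, 4 mm thick): outside 26 mm, bore 13 mm, height 28 mm; the same as the one fitted on the jig. Origin at the centre of its underside, z along its bore; about 30 g.
- spacer_20: Loose look-alike sleeve on the blue pad, outside 26 mm, bore 13 mm, but 20 mm high. Origin at the centre of its underside.
- spacer_38: Loose look-alike sleeve on the blue pad, outside 26 mm, bore 13 mm, but 38 mm high. Origin at the centre of its underside. The three spacers stand in a row about 80 mm apart, in any order.
- lid (a joint): Angle of the jig's lid in rad: 0 closed (level), grows as the front edge rises, to 1.4. Aluminium plate 165 x 180 x 8 mm, 0.25 kg, hinged at the back, white stripe on its left edge. A spring hinge (0.3 N m closed, plus 0.6 N m per rad) and its weight push it shut: lifting takes 3 to 7 N at the handle; it snaps shut when let go.
- lid_handle (a point): Middle of the lid's handle: a round black bar 12 mm thick, 80 mm long, parallel to the hinge, on a post at each end. Its centre line is 43 mm above the lid's underside (29 mm clear under the bar) and 150 mm in front of the hinge line. Axes turn with the lid: y along the bar, x in the plane of the lid towards the hinge, z away from its top.
- lid_hinge (a point): Middle of the hinge line, 65.5 mm above the table, at the lid's underside; y along the hinge. It also turns with the lid.
- pointer (a joint): Angle of the red pointer in rad, counted as the lid's: the lid is in line with the pointer when both joints read the same. It was set between 0.45 and 0.85 and stays there by friction; not to be touched.
- pointer_tip (a point): Free end of the red pointer, a flat red bar 165 x 6 x 8 mm turning about the lid's hinge line 14 mm to the left of the lid's left edge. The point's x axis runs from the tip to the hinge.
- flux_jar: Amber glass jar with a yellow cap, 48 mm across, 45 mm high, to the right of the jig. Origin at the centre of its underside. Leave alone.
- solder_spool: Copper-coloured spool, 56 mm across, 36 mm high, to the right of the jig. Origin at the centre of its underside. Leave alone.

How it is judged:
By the outcome, as a careful person would: the job done as asked, in the order asked, and still so for the second after the job is handed in, while the arm keeps its last pose, push and grip.
It also fails if it takes over 51 s, if anything falls off the work surface, if the arm or the gripper's body presses on something with over 40 N, if the wrist force passes 120 N, or if a joint passes its speed limit or range.

### The arm

A 7-joint arm with a two-finger parallel gripper is mounted at the origin on the work surface. World frame = base frame: x ahead of the robot, y to its left, z up, the work surface at z = 0. Lengths are in m, angles in degrees, forces in N, time in s.
With the tool pointing down it reaches from about 0.425 to 0.875 m from the base axis. Payload 4.7 kg.
Tool frame: the origin (TCP) lies between the finger pads; the fingertips stand 8 mm ahead of it and the grasp point (between the pads) lies 11 mm behind it (env.tip_extent is the distance from the TCP to the fingertips, in m); z points along the fingers, y is the line along which they close (so a half turn about z gives the same grasp; the last joint's range is limited). The gripper opens to 87 mm and grips with 3 to 60 N. Pads are 19 mm wide; open, the fingers measure 117 mm over their backs; the gripper's body (75 mm by 190 mm) begins 51 mm behind the grasp point.
Start: joints at [-73.849, 18.392, -4.016, 83.108, 1.295, 78.541, -3.26], TCP at [0.172, 0.627, 0.231] pointing down, gripper open.
Joint ranges: [-163.93, 163.93], [-17.29, 119.83], [-79.2, 71.16], [3.27, 140.29], [-89.18, 269.18], [5.43, 117.66], [-154.24, 154.24]. Speed limits (degrees/s): [147.25, 147.25, 180, 180, 180, 180, 180].

### API

Orientations are given as [roll, pitch, yaw] about the fixed x, y, z axes, in that order (R = Rz(yaw) Ry(pitch) Rx(roll)).
In Python, from cell import sensors, vision, workorder, env gives the robot as it stands.
- The arm moves only by the tool drive_tool, never from a script. Its argument "moves" is a list of rows, each an object of numbers: "x", "y", "z": the shift along the tool's x, y, z in mm; "rx", "ry", "rz": the turn, a rotation vector about the tool's x, y, z in rad; "fingers": the closure, from -1 (fully open) to 1 (shut). In form: [{"x": .., "y": .., "z": .., "rx": .., "ry": .., "rz": .., "fingers": ..}, ...]. A call has 1 to 20 rows; each row is the pose to reach, as a shift and turn from the pose commanded when the call began, along the tool's axes at that moment; what a row does not reach only later rows make up. A row lasts 1/8 s, in which the tool goes at most 62.5 mm and 10.7 degrees, less where a joint would pass 70% of its speed; a pose out of reach is approached as far as the arm can. A call with a gripper value outside its range is refused whole. The fingers move at their own pace and stop on an object; "force" is the grip in N (left out, the last holds). Time passes only in rows, so rows that repeat a pose let the fingers close. It gives the time, the measured TCP pose, the force, the opening and the grip force at its end, in the units of the state.
- sensors.get_obs(): the state, without advancing time (a new reading comes with each control period).
- vision.read_camera(name): name is "side" or "top" or "wrist"; returns a dict with "image" (384x512x3 uint8, red, green, blue), "fx", "fy", "cx", "cy" (pixels), "R" (3x3) and "t" (3): a world point X has camera coordinates R X + t. Camera axes: x right, y down, z forward; pixel columns grow to the right and rows downward; lengths in m; the calibration is good to about 2 mm. A picture is of the moment at which its call begins. There is no depth.
- workorder.sign_off(): hands the job in; it is judged then, once.
The state is a dict: "time_s": time; "qpos": joint angles; "joint_velocities": joint speeds; "effort": joint torques, N m; "tool_pos": TCP position; "tool_rot": TCP orientation; "force": force on the tool from outside, world axes, zero at the start; "wrist_torque": the same for the moment, N m; "grip_width": finger opening in m; "grasp_force": force on a finger pad.
Only numpy, scipy, OpenCV 4.12 (cv2) and the standard library are available. Lean on these libraries where they do the work, as an engineer would, in place of code of your own. Each camera call takes 0.05 s, during which the arm holds its last target. There are 200 camera calls.

## Working session

There is one attempt and no reset: what is moved stays moved. The work goes in short steps, Python scripts to look and compute and a tool call to move; the robot and the scene stay as the last step left them, time stands still between calls to the robot, and variables do not carry over. Pictures are saved under pics/ and viewed, at most 10 in all, crops included, and the job is handed in when it is done.

Besides the shell and the picture viewer there is one more tool, called after ">>>" in YAML: its name, and indented under it one key for each argument. drive_tool: Moves the arm, as the interface text tells. Its arguments: {"type":"object","properties":{"moves":{"type":"array"},"force":{"type":"number"}},"required":["moves"]}

```bash
ls; mkdir -p pics; cat > h.py <<'E'
import numpy as np, cv2, pickle
from cell import sensors, vision, workorder, env
def snap(n,f):
    c=vision.read_camera(n); cv2.imwrite(f'pics/{f}.png',c['image'][:,:,::-1]); pickle.dump(c,open(f'pics/{f}.pkl','wb')); return c
def load(f): return pickle.load(open(f'pics/{f}.pkl','rb'))
def onplane(c,u,v,z):
    R=np.array(c['R']);t=np.array(c['t']); o=-R.T@t; d=R.T@np.array([(u-c['cx'])/c['fx'],(v-c['cy'])/c['fy'],1]); return o+d*(z-o[2])/d[2]
def proj(c,X):
    p=np.array(c['R'])@np.array(X)+np.array(c['t']); return np.array([c['fx']*p[0]/p[2]+c['cx'],c['fy']*p[1]/p[2]+c['cy']])
def tri(cs,uvs):
    A=[];b=[]
    for c,(u,v) in zip(cs,uvs):
        R=np.array(c['R']);t=np.array(c['t']);x=(u-c['cx'])/c['fx'];y=(v-c['cy'])/c['fy']
        A+= [R[0]-x*R[2],R[1]-y*R[2]]; b+=[x*t[2]-t[0],y*t[2]-t[1]]
    return np.linalg.lstsq(np.array(A),np.array(b),rcond=None)[0]
E
python3 - <<'E'
from h import *
a=snap('top','top0');b=snap('side','side0')
for n,c in(('t',a),('s',b)): print(n,c['fx'],c['fy'],c['cx'],c['cy'],(-np.array(c['R']).T@np.array(c['t'])).round(3),np.array(c['R']).round(2).tolist())
o=sensors.get_obs();print(o['time_s'],o['tool_pos'],o['tool_rot'],o['grip_width'],o['force'])
im=np.vstack([a['image'],b['image']])[:,:,::-1]
cv2.imwrite('pics/both0.png',cv2.resize(im,(400,600)))
E
```

```text
pics
t 421.32158521108994 421.32158521108994 252.3850578626366 190.43425684677229 [ 0.463 -0.064  1.238] [[0.01, -1.0, 0.0], [-1.0, -0.01, -0.06], [0.06, -0.0, -1.0]]
s 438.63656670331414 438.63656670331414 252.36431985798728 187.53417834912875 [0.213 0.626 0.844] [[-0.91, -0.4, -0.0], [-0.28, 0.63, -0.72], [0.29, -0.66, -0.69]]
0.1 [0.17191031 0.62634389 0.22956402] [-1.79900739e+02  7.41076427e-03  1.64660862e+02] 0.08689834082043141 [0.18027012 0.2665717  0.46815672]
```

View pics/top0.png

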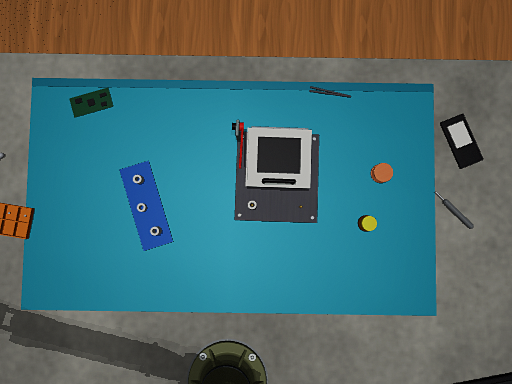

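View pics/side0.png

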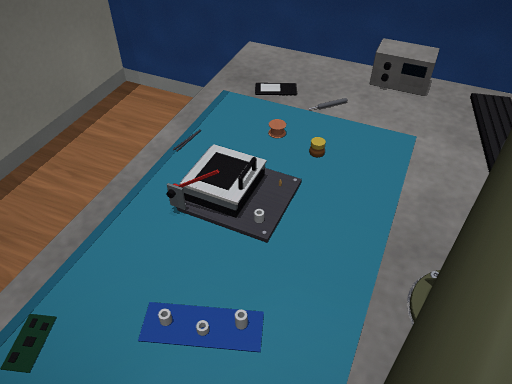

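The top view shows the pad with spacers at (137,179), (141,207), (155,231), the jig around (277,175), the fitted spacer at (252,205) and the bare pin near (301,206). The side view shows the spacers at (165,317), (203,327), (241,319), with the middle one shortest and the right one probably tallest. I'll enlarge both to measure.

```bash
python3 - <<'E'
from h import *
a=load('top0')['image'][:,:,::-1];b=load('side0')['image'][:,:,::-1]
def crop(i,x,y,w,h,s): return cv2.resize(i[y:y+h,x:x+w],(w*s,h*s),interpolation=cv2.INTER_CUBIC)
p=crop(a,115,155,65,100,6); q=crop(b,135,295,135,60,5)
r=crop(a,225,115,110,110,5)
cv2.imwrite('pics/c1.png',np.vstack([np.hstack([crop(b,135,295,130,60,6)]),]))
cv2.imwrite('pics/c2.png',r)
s=crop(b,160,140,150,105,5)
cv2.imwrite('pics/c3.png',s); cv2.imwrite('pics/c4.png',p)
E
```

```text
(no output)
```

View pics/c1.png

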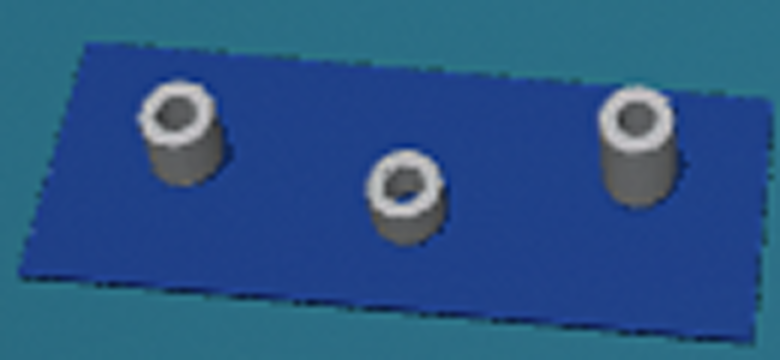

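View pics/c2.png

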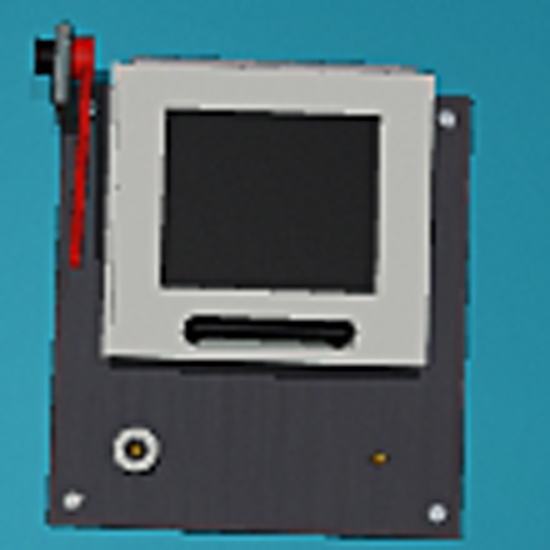

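View pics/c3.png

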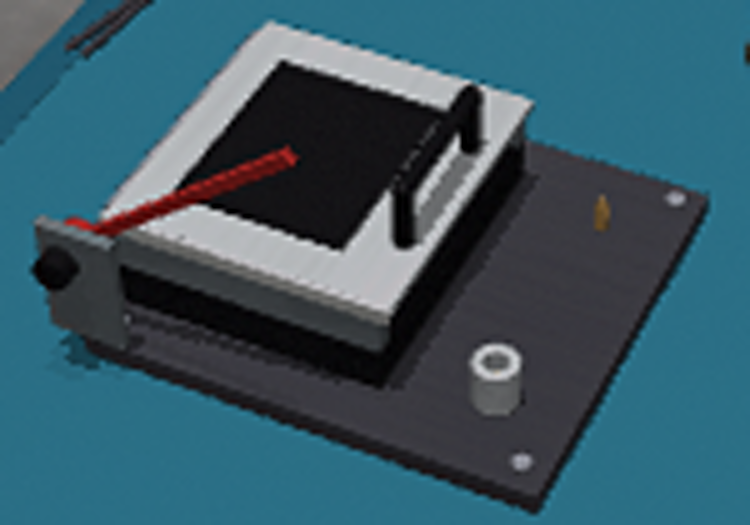

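View pics/c4.png

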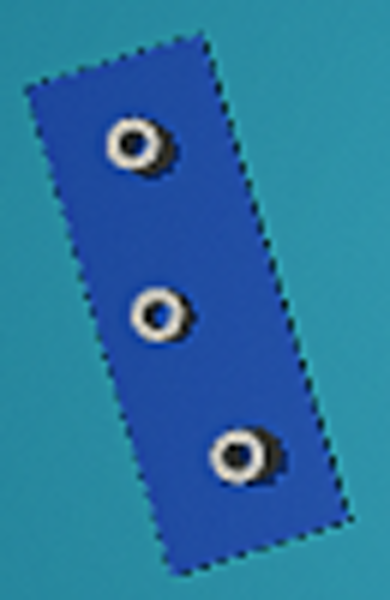

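```bash
python3 - <<'E'
from h import *
from scipy.optimize import least_squares
T=load('top0');S=load('side0')
f=lambda x0,y0,s:(lambda u,v:(x0+(u+.5)/s-.5,y0+(v+.5)/s-.5))
c1=f(135,295,6);c2=f(225,115,5);c3=f(160,140,5);c4=f(115,155,6)
for n,p,q in(('A',(134,144),(178,117)),('B',(160,315),(405,183)),('C',(238,456),(637,118))):
    X=tri([T,S],[c4(*p),c1(*q)]); print(n,X.round(4),'top z-4mm',(X[2]-.004).round(4),'err',[(proj(T,X)-c4(*p)).round(2),(proj(S,X)-c1(*q)).round(2)])
obs=[(T,c2(379,457),(-85,-70,35)),(S,c3(602,196),(-85,-70,35)),(T,c2(135,450),(-85,70,43)),(S,c3(497,362),(-85,70,43)),
(T,c2(48,523),(-130,120,15)),(T,c2(460,538),(-130,-120,15)),(T,c2(470,97),(130,-120,15)),(S,c3(708,203),(-130,-120,15)),(S,c3(545,497),(-130,120,15)),
(T,c2(190,330),(-20,36,100.5)),(T,c2(350,331),(-20,-36,100.5))]
def W(p,j):
    c,s=np.cos(p[2]),np.sin(p[2]);x,y,z=np.array(j)/1000;return [p[0]+c*x-s*y,p[1]+s*x+c*y,z]
r=lambda p:np.concatenate([proj(c,W(p,j))-uv for c,uv,j in obs])
s=least_squares(r,[.45,-.1,0],loss='soft_l1');p=s.x;print('jig',p,np.degrees(p[2]));print(r(p).reshape(-1,2).round(1).tolist())
print('pin',W(p,(-85,-70,15)),'handle',W(p,(-20,0,108.5)),'triang pin tip',tri([T,S],[c2(379,457),c3(602,196)]),'fixed sp',tri([T,S],[c2(135,450),c3(497,362)]),W(p,(-85,70,43)))
for y in(101,104,107):
  for a in np.arange(.45,.9,.05):
    P=W(p,(130-165*np.cos(a),y,65.5+165*np.sin(a)));print(y,round(a,2),(proj(T,P)-c2(75,264)).round(1),(proj(S,P)-c3(292,156)).round(1))
E
```

```text
A [0.5701 0.2682 0.0282] top z-4mm 0.0242 err [array([-0.08, -0.17]), array([0.26, 0.03])]
B [0.4888 0.2551 0.0212] top z-4mm 0.0172 err [array([-0.13, -0.3 ]), array([0.46, 0.04])]
C [0.4222 0.2111 0.0405] top z-4mm 0.0365 err [array([-0.08, -0.2 ]), array([0.3 , 0.02])]
jig [ 0.58339848 -0.13448604 -0.01503988] -0.8617216543106957
[[0.1, 0.0], [0.3, 0.6], [-0.1, -0.1], [0.3, -0.3], [-0.4, 0.6], [0.0, 0.1], [-0.2, -0.5], [0.5, -2.0], [-0.9, -0.0], [2.1, -0.4], [-3.3, 0.2]]
pin [np.float64(0.4973553380799677), np.float64(-0.20319977993556432), np.float64(0.015)] handle [np.float64(0.5634007387015495), np.float64(-0.1341852520683481), np.float64(0.1085)] triang pin tip [ 0.49768894 -0.20243446  0.03769144] fixed sp [ 0.49969648 -0.06331726  0.04176085] [np.float64(0.49946084191556595), np.float64(-0.06321561349664778), np.float64(0.043)]
101 0.45 [ 0.8 10.3] [10.4 13.6]
101 0.5 [0.8 8.6] [ 8.9 10.8]
101 0.55 [0.8 6.8] [7.2 8.1]
101 0.6 [0.7 4.8] [5.3 5.4]
101 0.65 [0.7 2.6] [3.3 2.6]
101 0.7 [0.7 0.3] [ 1.2 -0.1]
101 0.75 [ 0.7 -2.1] [-1.1 -2.7]
101 0.8 [ 0.7 -4.7] [-3.4 -5.4]
101 0.85 [ 0.8 -7.4] [-5.9 -7.9]
104 0.45 [-0.3 10.3] [ 9.8 14.4]
104 0.5 [-0.4  8.6] [ 8.3 11.6]
104 0.55 [-0.4  6.7] [6.6 8.9]
104 0.6 [-0.4  4.7] [4.7 6.2]
104 0.65 [-0.4  2.6] [2.7 3.4]
104 0.7 [-0.4  0.3] [0.6 0.7]
104 0.75 [-0.5 -2.2] [-1.7 -2. ]
104 0.8 [-0.5 -4.7] [-4.1 -4.6]
104 0.85 [-0.4 -7.4] [-6.5 -7.2]
107 0.45 [-1.5 10.3] [ 9.3 15.2]
107 0.5 [-1.5  8.6] [ 7.7 12.5]
107 0.55 [-1.6  6.7] [6.  9.7]
107 0.6 [-1.6  4.7] [4.1 6.9]
107 0.65 [-1.6  2.5] [2.1 4.2]
107 0.7 [-1.6  0.2] [-0.   1.5]
107 0.75 [-1.6 -2.2] [-2.3 -1.2]
107 0.8 [-1.6 -4.8] [-4.7 -3.8]
107 0.85 [-1.6 -7.5] [-7.2 -6.4]
```

Spacer A measures 24 mm, B 17 mm and C 36.5 mm. All three read 2 to 4 mm low, so A (0.570, 0.267) is the 28 mm one. The pointer is at about 0.71 rad, and the pin is at (0.497, -0.203). I'll go above A and turn the tool in line with the jig.

>>> drive_tool:
  moves:
    - {"x": -479,"y": -241,"z": 90,"rz": -0.25,"fingers": -1}
    - {"x": -479,"y": -241,"z": 90,"rz": -0.25,"fingers": -1}
    - {"x": -479,"y": -241,"z": 90,"rz": -0.25,"fingers": -1}
    - {"x": -479,"y": -241,"z": 90,"rz": -0.25,"fingers": -1}
    - {"x": -479,"y": -241,"z": 90,"rz": -0.25,"fingers": -1}
    - {"x": -479,"y": -241,"z": 90,"rz": -0.25,"fingers": -1}
    - {"x": -479,"y": -241,"z": 90,"rz": -0.25,"fingers": -1}
    - {"x": -479,"y": -241,"z": 90,"rz": -0.25,"fingers": -1}
    - {"x": -479,"y": -241,"z": 90,"rz": -0.25,"fingers": -1}
    - {"x": -479,"y": -241,"z": 90,"rz": -0.25,"fingers": -1}
    - {"x": -479,"y": -241,"z": 90,"rz": -0.25,"fingers": -1}
    - {"x": -479,"y": -241,"z": 90,"rz": -0.25,"fingers": -1}
    - {"x": -479,"y": -241,"z": 90,"rz": -0.25,"fingers": -1}
    - {"x": -479,"y": -241,"z": 90,"rz": -0.25,"fingers": -1}

```text
invalid input at $.moves[0]: expected keys x, y, z, rx, ry, rz, fingers
```

```bash
cat >> h.py <<'E'
from scipy.spatial.transform import Rotation as Ro
def rot(o): return Ro.from_euler('xyz',o['tool_rot'],degrees=True).as_matrix()
def to(target,o=None):
    o=o or sensors.get_obs(); return (rot(o).T@(np.array(target)-o['tool_pos'])*1000).round(1)
E
python3 - <<'E'
from h import *
c=snap('wrist','w1');o=sensors.get_obs();print(o['time_s'],o['tool_pos'],o['tool_rot'],o['qpos'])
print('cam',(-np.array(c['R']).T@np.array(c['t'])).round(3), 'A proj',proj(c,[.5697,.267,.032]),'fingertip',proj(c,np.array(o['tool_pos'])+[0,0,-.008]))
print(to([.5697,.267,.015]))
E
```

```text
0.15 [0.17197888 0.6264256  0.22973791] [-1.79918649e+02  6.05014138e-03  1.64654375e+02] [-73.84674027  18.42805342  -4.01338152  83.15755894   1.29535746
  78.54096401  -3.25976568]
cam [0.105 0.646 0.384] A proj [ 93.58261405 485.75010478] fingertip [256.19638834 235.82389268]
[-478.6 -241.1  215.1]
```

View pics/w1.png

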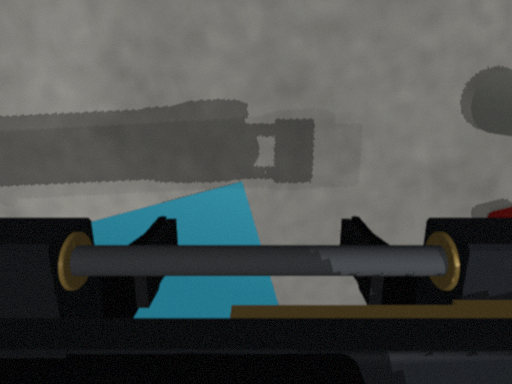

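The move was refused because every key is required, so the picture only shows the start pose, with the fingers at (160,260) and (360,260). I'll resend it in full.

>>> drive_tool:
  moves:
    - {"x": -479,"y": -241,"z": 90,"rx": 0,"ry": 0,"rz": -0.25,"fingers": -1}
    - {"x": -479,"y": -241,"z": 90,"rx": 0,"ry": 0,"rz": -0.25,"fingers": -1}
    - {"x": -479,"y": -241,"z": 90,"rx": 0,"ry": 0,"rz": -0.25,"fingers": -1}
    - {"x": -479,"y": -241,"z": 90,"rx": 0,"ry": 0,"rz": -0.25,"fingers": -1}
    - {"x": -479,"y": -241,"z": 90,"rx": 0,"ry": 0,"rz": -0.25,"fingers": -1}
    - {"x": -479,"y": -241,"z": 90,"rx": 0,"ry": 0,"rz": -0.25,"fingers": -1}
    - {"x": -479,"y": -241,"z": 90,"rx": 0,"ry": 0,"rz": -0.25,"fingers": -1}
    - {"x": -479,"y": -241,"z": 90,"rx": 0,"ry": 0,"rz": -0.25,"fingers": -1}
    - {"x": -479,"y": -241,"z": 90,"rx": 0,"ry": 0,"rz": -0.25,"fingers": -1}
    - {"x": -479,"y": -241,"z": 90,"rx": 0,"ry": 0,"rz": -0.25,"fingers": -1}
    - {"x": -479,"y": -241,"z": 90,"rx": 0,"ry": 0,"rz": -0.25,"fingers": -1}
    - {"x": -479,"y": -241,"z": 90,"rx": 0,"ry": 0,"rz": -0.25,"fingers": -1}
    - {"x": -479,"y": -241,"z": 90,"rx": 0,"ry": 0,"rz": -0.25,"fingers": -1}
    - {"x": -479,"y": -241,"z": 90,"rx": 0,"ry": 0,"rz": -0.25,"fingers": -1}

```text
time_s: 1.9
tool_pos: [0.5698, 0.2685, 0.1408]
tool_rot: [180.0, 0.0, 179.1]
force: [0.7, 0.3, -0.6]
grip_width: 0.0868
grasp_force: 0.0
```

```bash
python3 - <<'E'
from h import *
c=snap('wrist','w2');o=sensors.get_obs()
print('A proj',proj(c,[.5697,.267,.032]),'tip',proj(c,np.array(o['tool_pos'])-[0,0,.008]))
g=c['image'].astype(int); m=((g.min(2)>130)&(np.ptp(g,axis=2)<40)).astype(np.uint8)
n,l,s,ce=cv2.connectedComponentsWithStats(m)
for i in range(1,n):
    if s[i,4]>60:
        cs,_=cv2.findContours((l==i).astype(np.uint8),cv2.RETR_EXTERNAL,cv2.CHAIN_APPROX_NONE);k=max(cs,key=len);(x,y),r=cv2.minEnclosingCircle(k)
        print(s[i],ce[i].round(1),'circle',x,y,r,onplane(c,x,y,.032).round(4))
print(to([.5697,.267,.015]))
E
```

```text
A proj [255.03959737 186.71587463] tip [255.53489568 235.23525739]
[163   0  22   5  77] [173.5   1.5] circle 173.5 0.0 10.500100135803223 [0.429  0.2106 0.032 ]
[227  70  31  32 476] [242.9  84.9] circle 243.0 85.5 16.225080490112305 [0.489  0.2592 0.032 ]
[245 174  29  27 318] [259.  187.5] circle 258.8928527832031 187.5 14.327054023742676 [0.5704 0.2702 0.032 ]
[  0.2  -1.3 125.8]
```

>>> drive_tool:
  moves:
    - {"x": 0,"y": 0,"z": 40,"rx": 0,"ry": 0,"rz": 0,"fingers": -1}
    - {"x": 0,"y": 0,"z": 80,"rx": 0,"ry": 0,"rz": 0,"fingers": -1}
    - {"x": 0,"y": 0,"z": 110,"rx": 0,"ry": 0,"rz": 0,"fingers": -1}
    - {"x": 0,"y": 0,"z": 126,"rx": 0,"ry": 0,"rz": 0,"fingers": -1}
    - {"x": 0,"y": 0,"z": 126,"rx": 0,"ry": 0,"rz": 0,"fingers": -1}
    - {"x": 0,"y": 0,"z": 126,"rx": 0,"ry": 0,"rz": 0,"fingers": 1}
    - {"x": 0,"y": 0,"z": 126,"rx": 0,"ry": 0,"rz": 0,"fingers": 1}
    - {"x": 0,"y": 0,"z": 126,"rx": 0,"ry": 0,"rz": 0,"fingers": 1}
    - {"x": 0,"y": 0,"z": 126,"rx": 0,"ry": 0,"rz": 0,"fingers": 1}
    - {"x": 0,"y": 0,"z": 126,"rx": 0,"ry": 0,"rz": 0,"fingers": 1}
    - {"x": 0,"y": 0,"z": 126,"rx": 0,"ry": 0,"rz": 0,"fingers": 1}
    - {"x": 0,"y": 0,"z": 126,"rx": 0,"ry": 0,"rz": 0,"fingers": 1}
  force: 15

```text
time_s: 3.45
tool_pos: [0.5702, 0.2677, 0.0145]
tool_rot: [180.0, -0.0, 179.0]
force: [0.6, -0.1, -0.2]
grip_width: 0.0254
grasp_force: 15.3
```

>>> drive_tool:
  moves:
    - {"x": 0,"y": 0,"z": -40,"rx": 0,"ry": 0,"rz": 0,"fingers": 1}
    - {"x": 0,"y": 0,"z": -90,"rx": 0,"ry": 0,"rz": 0,"fingers": 1}
    - {"x": 20,"y": -20,"z": -120,"rx": 0,"ry": 0,"rz": 0,"fingers": 1}
    - {"x": 65,"y": -60,"z": -120,"rx": 0,"ry": 0,"rz": 0,"fingers": 1}
    - {"x": 65,"y": -115,"z": -120,"rx": 0,"ry": 0,"rz": 0,"fingers": 1}
    - {"x": 65,"y": -170,"z": -120,"rx": 0,"ry": 0,"rz": 0,"fingers": 1}
    - {"x": 65,"y": -225,"z": -120,"rx": 0,"ry": 0,"rz": 0,"fingers": 1}
    - {"x": 65,"y": -280,"z": -120,"rx": 0,"ry": 0,"rz": 0,"fingers": 1}
    - {"x": 65,"y": -335,"z": -120,"rx": 0,"ry": 0,"rz": 0,"fingers": 1}
    - {"x": 65,"y": -390,"z": -120,"rx": 0,"ry": 0,"rz": 0,"fingers": 1}
    - {"x": 65,"y": -440,"z": -120,"rx": 0,"ry": 0,"rz": 0,"fingers": 1}
    - {"x": 65,"y": -465,"z": -120,"rx": 0,"ry": 0,"rz": 0,"fingers": 1}
    - {"x": 65,"y": -472,"z": -120,"rx": 0,"ry": 0,"rz": 0,"fingers": 1}
    - {"x": 65,"y": -472,"z": -120,"rx": 0,"ry": 0,"rz": 0,"fingers": 1}
    - {"x": 65,"y": -472,"z": -90,"rx": 0,"ry": 0,"rz": 0,"fingers": 1}
    - {"x": 65,"y": -472,"z": -60,"rx": 0,"ry": 0,"rz": 0,"fingers": 1}
    - {"x": 65,"y": -472,"z": -50,"rx": 0,"ry": 0,"rz": 0,"fingers": 1}
    - {"x": 65,"y": -472,"z": -50,"rx": 0,"ry": 0,"rz": 0,"fingers": 1}

```text
time_s: 5.7
tool_pos: [0.4968, -0.2019, 0.0643]
tool_rot: [180.0, -0.1, 179.1]
force: [0.4, -0.7, -0.5]
grip_width: 0.0252
grasp_force: 15.0
```

```bash
python3 - <<'E'
from h import *
w=snap('wrist','w3');s=snap('side','s3');t=snap('top','t3');o=sensors.get_obs();p=np.array(o['tool_pos']);print(p,o['tool_rot'],o['grip_width'],o['time_s'])
f=lambda i,x,y,W,H,k:cv2.resize(i['image'][y:y+H,x:x+W,::-1],(W*k,H*k),interpolation=cv2.INTER_CUBIC)
print('wrist tcp',proj(w,p),'pin tip',proj(w,[.4974,-.2032,.035]),'side pin',proj(s,[.4974,-.2032,.035]),'side spc bottom',proj(s,p-[0,0,.011]),'top of spacer',proj(s,p+[0,0,.017]))
u,v=proj(s,[.4974,-.2032,.05]).astype(int)
x0,y0=u-40,v-50;print(x0,y0)
a=f(s,x0,y0,80,75,8)[:600,:400*2]
cv2.imwrite('pics/s3c.png',a)
E
```

```text
[ 0.4978685  -0.20304689  0.06577654] [-1.79989402e+02  1.26030740e-01  1.79009406e+02] 0.02497112890451848 5.85
wrist tcp [253.60052391 244.42478545] pin tip [254.03827033 221.83064187] side pin [280.28275591 179.38790608] side spc bottom [280.420204   173.96649592] top of spacer [280.88474088 166.08907547]
240 125
```

View pics/s3c.png

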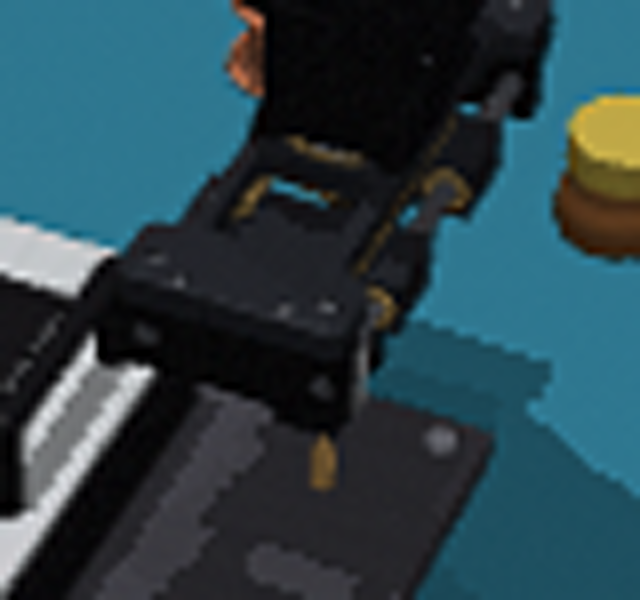

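The side view is blocked by the gripper body: the pin shows at (322,465), but the held spacer is hidden. I'll back off 45 mm so the wrist camera sees both the pin and the spacer.

>>> drive_tool:
  moves:
    - {"x": 25,"y": 0,"z": 0,"rx": 0,"ry": 0,"rz": 0,"fingers": 1}
    - {"x": 45,"y": 0,"z": 0,"rx": 0,"ry": 0,"rz": 0,"fingers": 1}
    - {"x": 45,"y": 0,"z": 0,"rx": 0,"ry": 0,"rz": 0,"fingers": 1}
    - {"x": 45,"y": 0,"z": 0,"rx": 0,"ry": 0,"rz": 0,"fingers": 1}

```text
time_s: 6.35
tool_pos: [0.4533, -0.2023, 0.0655]
tool_rot: [-180.0, 0.2, 179.0]
force: [0.2, -0.2, 0.1]
grip_width: 0.0257
grasp_force: 15.0
```

```bash
python3 - <<'E'
from h import *
P=[]
for i in range(4): w=snap('wrist','w4');o=sensors.get_obs();P.append(o['tool_pos'])
p=np.mean(P,0);print(p,np.std(P,0),o['tool_rot'],w['fx'])
print('wrist tcp',proj(w,p),'spacer top',proj(w,p+[0,0,.017]),'pin tip',proj(w,[.4974,-.2032,.035]),'foot',proj(w,[.4974,-.2032,.015]))
u,v=proj(w,[.4974,-.2032,.035]).astype(int)
x0,y0=max(u-65,0),max(v-40,0);print(x0,y0)
cv2.imwrite('pics/w4c.png',cv2.resize(w['image'][y0:y0+100,x0:x0+130,::-1],None,fx=6,fy=6,interpolation=cv2.INTER_CUBIC))
E
```

```text
[ 0.45292476 -0.2022956   0.06498699] [2.51052159e-04 9.22015584e-06 2.10699330e-04] [-1.79978174e+02  2.81366617e-02  1.79011582e+02] 326.91910820582484
wrist tcp [255.7976232  241.62211098] spacer top [255.49388861 257.07364877] pin tip [256.05416435 286.5468602 ] foot [256.26965512 270.64414834]
191 246
```

View pics/w4c.png

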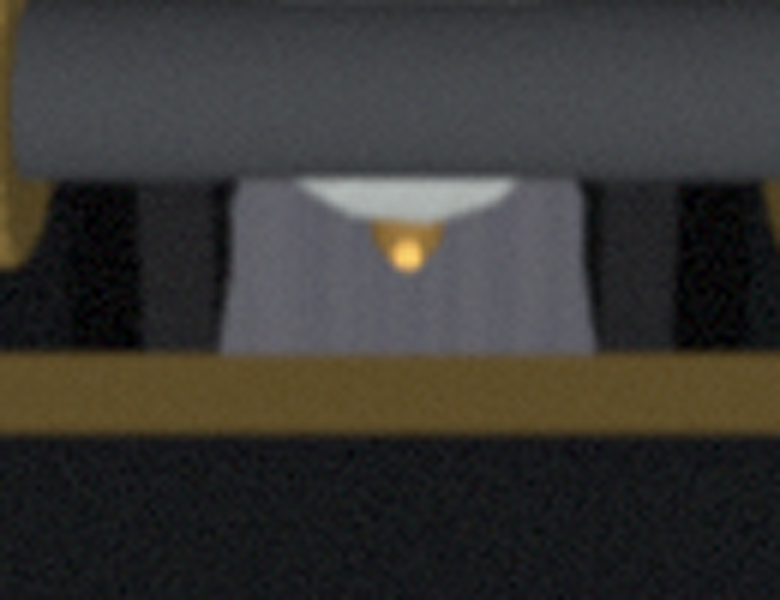

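```bash
python3 - <<'E'
from h import *
w=load('w4');w2=load('w2');p=np.array([.45292,-.2023,.065])
pt=onplane(w,258.4,287.75,.035);print('pin (wrist)',pt)
e=onplane(w,258.4,282.2,p[2]+.0175);print('spacer edge',e,'centre rel tool',e-[.013,0,0]-p)
print('half width at v=275.3:',onplane(w,191+297.5/6-.5,275.3,.0825),onplane(w,191+518.5/6-.5,275.3,.0825))
for z in(.032,):print('w2 spacer',onplane(w2,258.9,187.5,z))
g=w2['image'];m=((g.astype(int).min(2)>110)&(np.ptp(g.astype(int),axis=2)<40))[165:210,235:285]
ys,xs=np.nonzero(m);print('box',xs.min()+235,xs.max()+235,ys.min()+165,ys.max()+165)
cv2.imwrite('pics/w2c.png',cv2.resize(g[150:225,210:310,::-1],None,fx=8,fy=8,interpolation=cv2.INTER_CUBIC))
E
```

```text
pin (wrist) [ 0.49828464 -0.20172535  0.035     ]
spacer edge [ 0.46562374 -0.20116404  0.0825    ] centre rel tool [-0.00029626  0.00113596  0.0175    ]
half width at v=275.3: [ 0.4618762  -0.20964833  0.0825    ] [ 0.462153   -0.19246856  0.0825    ]
w2 spacer [0.57042686 0.27020533 0.032     ]
box 244 273 174 201
```

Seen from the wrist, pin and spacer share column 258.4, and the pin is 45.5 mm ahead of the spacer. I'll move forward and lower it.

>>> drive_tool:
  moves:
    - {"x": -25,"y": 0,"z": 0,"rx": 0,"ry": 0,"rz": 0,"fingers": 1}
    - {"x": -45.5,"y": 0,"z": 0,"rx": 0,"ry": 0,"rz": 0,"fingers": 1}
    - {"x": -45.5,"y": 0,"z": 0,"rx": 0,"ry": 0,"rz": 0,"fingers": 1}
    - {"x": -45.5,"y": 0,"z": 8,"rx": 0,"ry": 0,"rz": 0,"fingers": 1}
    - {"x": -45.5,"y": 0,"z": 16,"rx": 0,"ry": 0,"rz": 0,"fingers": 1}
    - {"x": -45.5,"y": 0,"z": 23,"rx": 0,"ry": 0,"rz": 0,"fingers": 1}
    - {"x": -45.5,"y": 0,"z": 29,"rx": 0,"ry": 0,"rz": 0,"fingers": 1}
    - {"x": -45.5,"y": 0,"z": 34,"rx": 0,"ry": 0,"rz": 0,"fingers": 1}
    - {"x": -45.5,"y": 0,"z": 37,"rx": 0,"ry": 0,"rz": 0,"fingers": 1}
    - {"x": -45.5,"y": 0,"z": 38,"rx": 0,"ry": 0,"rz": 0,"fingers": 1}
    - {"x": -45.5,"y": 0,"z": 38,"rx": 0,"ry": 0,"rz": 0,"fingers": 1}

```text
time_s: 7.92
tool_pos: [0.4975, -0.2031, 0.0267]
tool_rot: [180.0, 0.0, 179.0]
force: [-0.6, -0.9, -0.8]
grip_width: 0.0254
grasp_force: 15.0
```

>>> drive_tool:
  moves:
    - {"x": 0,"y": 0,"z": 1,"rx": 0,"ry": 0,"rz": 0,"fingers": 1}
    - {"x": 0,"y": 0,"z": 1.5,"rx": 0,"ry": 0,"rz": 0,"fingers": 1}
    - {"x": 0,"y": 0,"z": 1.5,"rx": 0,"ry": 0,"rz": 0,"fingers": -0.2}
    - {"x": 0,"y": 0,"z": 1.5,"rx": 0,"ry": 0,"rz": 0,"fingers": -0.2}
    - {"x": 0,"y": 0,"z": 1.5,"rx": 0,"ry": 0,"rz": 0,"fingers": -0.2}
    - {"x": 0,"y": 0,"z": 1.5,"rx": 0,"ry": 0,"rz": 0,"fingers": -0.2}
    - {"x": 0,"y": 0,"z": -20,"rx": 0,"ry": 0,"rz": 0,"fingers": -0.2}
    - {"x": 0,"y": 0,"z": -70,"rx": 0,"ry": 0,"rz": 0,"fingers": -0.2}
    - {"x": 30,"y": 0,"z": -110,"rx": 0,"ry": 0,"rz": 0,"fingers": -0.2}
    - {"x": 30,"y": 0,"z": -110,"rx": 0,"ry": 0,"rz": 0,"fingers": -0.2}
    - {"x": 30,"y": 0,"z": -110,"rx": 0,"ry": 0,"rz": 0,"fingers": -0.2}

```text
time_s: 9.3
tool_pos: [0.4674, -0.2021, 0.1361]
tool_rot: [180.0, 0.0, 179.0]
force: [0.2, 0.5, -0.4]
grip_width: 0.0523
grasp_force: 0.0
```

```bash
python3 - <<'E'
from h import *
T=snap('top','t5');w=snap('wrist','w5');o=sensors.get_obs();print(o['tool_pos'],o['grip_width'],o['qpos'].round(1))
g=w['image'].astype(int);m=((g.min(2)>120)&(np.ptp(g,axis=2)<45)).astype(np.uint8)
n,l,s,ce=cv2.connectedComponentsWithStats(m)
print('expect',proj(w,[.4975,-.203,.043]))
for i in range(1,n):
    if s[i,4]>60: print(s[i],ce[i].round(1),onplane(w,*ce[i],.043).round(4))
cv2.imwrite('pics/w5c.png',w['image'][:,:,::-1])
E
```

```text
[ 0.46698753 -0.20201371  0.13523574] 0.052227954054084286 [-10.6   5.5  32.8 110.8  -3.2  64.8 112.5]
expect [256.09669612 228.46484863]
[212 181  11  10  82] [217.  185.7] [ 0.4613 -0.2328  0.043 ]
[456 181  12  12 120] [461.4 186.4] [ 0.465  -0.0419  0.043 ]
[242 214  33  31 608] [257.7 229.3] [ 0.4982 -0.2017  0.043 ]
```

The released spacer's top ring is at the predicted pixel for z = 43 mm and is round (33 x 31 px), so it's on the pin and flat. Next I'll go above the handle and turn the tool 90°.

>>> drive_tool:
  moves:
    - {"x": 0,"y": 0,"z": -55,"rx": 0,"ry": 0,"rz": 0.17,"fingers": -0.2}
    - {"x": -20,"y": 15,"z": -55,"rx": 0,"ry": 0,"rz": 0.35,"fingers": -0.2}
    - {"x": -40,"y": 30,"z": -55,"rx": 0,"ry": 0,"rz": 0.53,"fingers": -0.2}
    - {"x": -60,"y": 45,"z": -55,"rx": 0,"ry": 0,"rz": 0.71,"fingers": -0.2}
    - {"x": -80,"y": 60,"z": -55,"rx": 0,"ry": 0,"rz": 0.89,"fingers": -0.2}
    - {"x": -96,"y": 70,"z": -55,"rx": 0,"ry": 0,"rz": 1.07,"fingers": -0.2}
    - {"x": -96,"y": 70,"z": -55,"rx": 0,"ry": 0,"rz": 1.25,"fingers": -0.2}
    - {"x": -96,"y": 70,"z": -55,"rx": 0,"ry": 0,"rz": 1.43,"fingers": -0.2}
    - {"x": -96,"y": 70,"z": -55,"rx": 0,"ry": 0,"rz": 1.57,"fingers": -0.2}
    - {"x": -96,"y": 70,"z": -55,"rx": 0,"ry": 0,"rz": 1.57,"fingers": -0.2}
    - {"x": -96,"y": 70,"z": -55,"rx": 0,"ry": 0,"rz": 1.57,"fingers": -0.2}
    - {"x": -96,"y": 70,"z": -55,"rx": 0,"ry": 0,"rz": 1.57,"fingers": -0.2}

```text
time_s: 10.9
tool_pos: [0.5645, -0.1342, 0.1912]
tool_rot: [-180.0, 0.0, 89.1]
force: [0.1, -0.8, 0.8]
grip_width: 0.0521
grasp_force: 0.0
```

```bash
python3 - <<'E'
from h import *
w=snap('wrist','w6');o=sensors.get_obs();print(o['time_s'],o['tool_pos'],o['tool_rot'],o['qpos'].round(1))
H=np.array([.5639,-.1335,.1085])
print('tcp',proj(w,np.array(o['tool_pos'])),'bar',proj(w,H),'ends',proj(w,H+[0,.04,0]),proj(w,H-[0,.04,0]))
u,v=proj(w,H).round().astype(int)
g=w['image'].astype(int).sum(2)//3
for r in range(v-25,v+26,10): print(r,u-20,g[r,u-20:u+21].tolist())
E
```

```text
10.95 [ 0.5645121  -0.134289    0.19133838] [-1.79984257e+02  1.88244424e-04  8.90820262e+01] [-20.8  12.6  36.4  97.6  -7.8  72.4  16.4]
tcp [258.33186185 243.83268378] bar [257.59915745 196.36581413] ends [256.74324554 143.45661161] [258.38699016 245.06662016]
171 238 [58, 54, 61, 93, 143, 168, 181, 182, 183, 178, 173, 175, 161, 91, 29, 22, 28, 30, 31, 37, 48, 51, 44, 34, 31, 26, 23, 16, 54, 116, 165, 172, 175, 175, 183, 182, 176, 174, 176, 173, 176]
181 238 [57, 60, 57, 90, 139, 168, 180, 183, 180, 175, 173, 173, 159, 93, 31, 18, 16, 26, 19, 24, 28, 30, 21, 16, 22, 17, 15, 19, 72, 139, 168, 172, 173, 179, 179, 180, 177, 174, 176, 175, 176]
191 238 [65, 63, 64, 88, 135, 163, 179, 181, 178, 174, 173, 172, 159, 92, 29, 20, 22, 17, 21, 21, 26, 25, 19, 16, 15, 16, 18, 21, 71, 136, 166, 168, 173, 176, 181, 178, 173, 172, 173, 172, 176]
201 238 [65, 62, 66, 80, 121, 159, 177, 180, 177, 175, 172, 173, 156, 88, 29, 18, 24, 14, 18, 27, 24, 25, 17, 22, 16, 18, 5, 26, 73, 139, 166, 169, 172, 175, 180, 177, 173, 172, 172, 172, 178]
211 238 [65, 60, 64, 80, 122, 167, 196, 199, 196, 193, 188, 189, 170, 98, 29, 13, 17, 21, 26, 17, 25, 22, 25, 25, 23, 23, 13, 34, 102, 176, 188, 187, 189, 194, 195, 192, 188, 187, 188, 189, 192]
221 238 [63, 65, 64, 77, 121, 168, 192, 195, 193, 192, 189, 186, 172, 98, 26, 7, 22, 24, 19, 21, 24, 17, 20, 18, 24, 23, 11, 31, 101, 174, 188, 186, 187, 191, 192, 189, 185, 186, 188, 189, 190]
```

The bar's centre is at column 258.7 against 257.6 expected, within 1 mm. Going down to grip it.

>>> drive_tool:
  moves:
    - {"x": 0,"y": -0.7,"z": 40,"rx": 0,"ry": 0,"rz": 0,"fingers": -0.2}
    - {"x": 0,"y": -0.7,"z": 75,"rx": 0,"ry": 0,"rz": 0,"fingers": -0.2}
    - {"x": 0,"y": -0.7,"z": 93.5,"rx": 0,"ry": 0,"rz": 0,"fingers": -0.2}
    - {"x": 0,"y": -0.7,"z": 93.5,"rx": 0,"ry": 0,"rz": 0,"fingers": -0.2}
    - {"x": 0,"y": -0.7,"z": 93.5,"rx": 0,"ry": 0,"rz": 0,"fingers": 1}
    - {"x": 0,"y": -0.7,"z": 93.5,"rx": 0,"ry": 0,"rz": 0,"fingers": 1}
    - {"x": 0,"y": -0.7,"z": 93.5,"rx": 0,"ry": 0,"rz": 0,"fingers": 1}
    - {"x": 0,"y": -0.7,"z": 93.5,"rx": 0,"ry": 0,"rz": 0,"fingers": 1}
    - {"x": 0,"y": -0.7,"z": 93.5,"rx": 0,"ry": 0,"rz": 0,"fingers": 1}
    - {"x": 0,"y": -0.7,"z": 93.5,"rx": 0,"ry": 0,"rz": 0,"fingers": 1}
  force: 35

```text
time_s: 12.2
tool_pos: [0.5647, -0.1342, 0.0983]
tool_rot: [179.9, 0.0, 89.0]
force: [3.0, -1.2, -2.1]
grip_width: 0.0111
grasp_force: 35.0
```

>>> drive_tool:
  moves:
    - {"x": 0,"y": 2.3,"z": -7.4,"rx": 0,"ry": 0,"rz": 0,"fingers": 1}
    - {"x": 0,"y": 5,"z": -14.8,"rx": 0,"ry": 0,"rz": 0,"fingers": 1}
    - {"x": 0,"y": 8.2,"z": -22,"rx": 0,"ry": 0,"rz": 0,"fingers": 1}
    - {"x": 0,"y": 11.5,"z": -28.9,"rx": 0,"ry": 0,"rz": 0,"fingers": 1}
    - {"x": 0,"y": 15.3,"z": -35.8,"rx": 0,"ry": 0,"rz": 0,"fingers": 1}
    - {"x": 0,"y": 19.4,"z": -42.4,"rx": 0,"ry": 0,"rz": 0,"fingers": 1}
    - {"x": 0,"y": 23.9,"z": -48.8,"rx": 0,"ry": 0,"rz": 0,"fingers": 1}
    - {"x": 0,"y": 28.6,"z": -55,"rx": 0,"ry": 0,"rz": 0,"fingers": 1}
    - {"x": 0,"y": 33.6,"z": -61,"rx": 0,"ry": 0,"rz": 0,"fingers": 1}
    - {"x": 0,"y": 39,"z": -66.7,"rx": 0,"ry": 0,"rz": 0,"fingers": 1}
    - {"x": 0,"y": 44.6,"z": -72,"rx": 0,"ry": 0,"rz": 0,"fingers": 1}
    - {"x": 0,"y": 50.5,"z": -77.2,"rx": 0,"ry": 0,"rz": 0,"fingers": 1}
    - {"x": 0,"y": 57.9,"z": -82.9,"rx": 0,"ry": 0,"rz": 0,"fingers": 1}
    - {"x": 0,"y": 63,"z": -86.5,"rx": 0,"ry": 0,"rz": 0,"fingers": 1}
    - {"x": 0,"y": 63,"z": -86.5,"rx": 0,"ry": 0,"rz": 0,"fingers": 1}
    - {"x": 0,"y": 63,"z": -86.5,"rx": 0,"ry": 0,"rz": 0,"fingers": 1}

```text
time_s: 14.2
tool_pos: [0.6242, -0.1355, 0.1861]
tool_rot: [-179.7, -0.1, 89.0]
force: [-11.8, 1.2, 4.0]
grip_width: 0.0105
grasp_force: 35.0
```

```bash
python3 - <<'E'
from h import *
S=snap('side','s7');T=snap('top','t7');o=sensors.get_obs();print(o['time_s'],o['tool_pos'],o['force'],o['grip_width'],o['grasp_force'])
a=cv2.resize(S['image'][120:245,150:270,::-1],None,fx=4.8,fy=4.8,interpolation=cv2.INTER_CUBIC)
b=cv2.resize(T['image'][110:210,225:255,::-1],None,fx=6,fy=6,interpolation=cv2.INTER_CUBIC)
print(a.shape,b.shape);cv2.imwrite('pics/s7c.png',np.hstack([a,b]))
E
```

```text
14.3 [ 0.62413754 -0.13544695  0.18605308] [-11.12628029   1.59721912   4.61861557] 0.010928026386854873 35.00642091035843
(600, 576, 3) (600, 180, 3)
```

View pics/s7c.png

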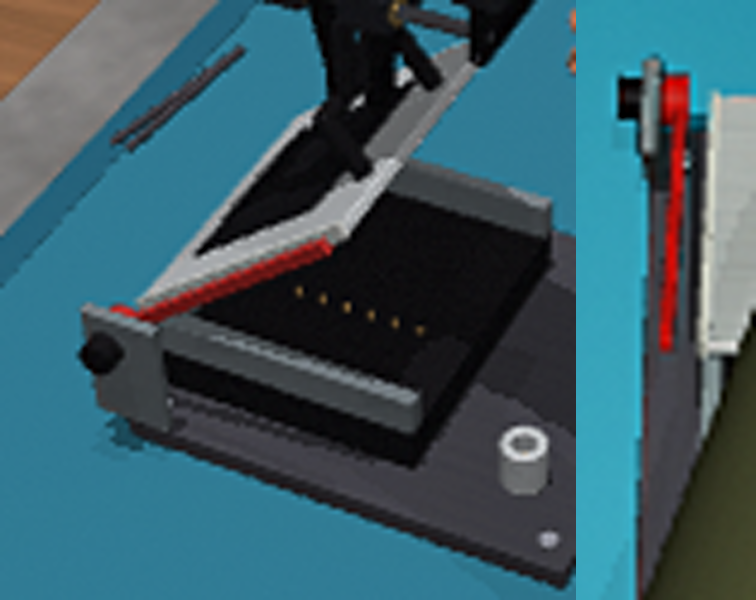

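The side crop shows the lid edge just above the red pointer: pointer tip at (325,243), lid front corner at (340,238). The loose-turned-fitted spacer at (524,445) belongs to the jig itself. The lid and pointer angles look nearly equal, so I'll compare them numerically by fitting models to both.

```bash
cat > fit.py <<'E'
from h import *
from scipy.spatial import ConvexHull
J=np.array([.58365,-.1338,-.01504])  # fit, nudged half way to wrist value
def W(j,p=J):
    c,s=np.cos(p[2]),np.sin(p[2]);x,y,z=np.array(j)/1000;return np.array([p[0]+c*x-s*y,p[1]+s*x+c*y,z])
def L(r,y,h,a): return W((130-r*np.cos(a)+h*np.sin(a),y,65.5+r*np.sin(a)+h*np.cos(a)))
def red(c):
    g=c['image'].astype(int);return (g[:,:,0]>95)&(g[:,:,1]<75)&(g[:,:,2]<75)
def mask(c,a,h0,K=8):
    P=np.array([proj(c,L(r,y,h,a)) for r in(35,165) for y in(101,107) for h in(h0-4,h0+4)],np.float32)
    m=np.zeros((384*1,512*1),np.float32);x0,y0=P.min(0).astype(int)-3;x1,y1=P.max(0).astype(int)+4
    big=np.zeros(((y1-y0)*K,(x1-x0)*K),np.uint8);cv2.fillPoly(big,[cv2.convexHull(((P+.5-[x0,y0])*K).astype(np.int32))],255)
    m[y0:y1,x0:x1]=cv2.resize(big,None,fx=1/K,fy=1/K,interpolation=cv2.INTER_AREA)/255.;return m
E
python3 - <<'E'
from fit import *
def prof(c,a0):  # centroid line of red pixels in side view
    m=red(c);v,u=np.nonzero(m);return m
for f in('side0','s7','top0','t7'):
    c=load(f);m=red(c).astype(np.float32);best=[]
    # ignore pixels near disc
    d0=proj(c,L(35,104,0,.7));t0=proj(c,L(165,104,0,.7));ax=(t0-d0)/np.linalg.norm(t0-d0)
    vv,uu=np.mgrid[:384,:512];s=(uu-d0[0])*ax[0]+(vv-d0[1])*ax[1];q=abs(-(uu-d0[0])*ax[1]+(vv-d0[1])*ax[0])
    keep=(s>1)&(q<14)&(s<np.linalg.norm(t0-d0)+12)
    for h in(-4,0,4):
        for a in np.arange(.6,.82,.01):
            best.append((min((np.abs(np.roll(mask(c,a,h),(dv,du),(0,1))-m)*keep).sum() for dv in(0,) for du in(0,)),h,round(a,3)))
    print(f,int((m*keep).sum()),[min(b for b in best if b[1]==h) for h in(-4,0,4)])
# profiles in s7: columns, colours
c=load('s7');g=c['image']
for u in(190,198,206,212):
    print(u,'pred ptr top edge v L/R',[round(proj(c,L(r,y,h,.7))[1],1) for r in(100,) for y,h in((107,4),(101,4))])
    print([tuple(int(k) for k in g[v,u]) for v in range(160,192)])
E
```

```text
side0 45 [(np.float32(128.07843), -4, np.float64(0.77)), (np.float32(115.92941), 0, np.float64(0.73)), (np.float32(104.65883), 4, np.float64(0.7))]
s7 126 [(np.float32(84.51372), -4, np.float64(0.77)), (np.float32(55.55686), 0, np.float64(0.73)), (np.float32(30.89804), 4, np.float64(0.7))]
top0 69 [(np.float32(39.95294), -4, np.float64(0.73)), (np.float32(41.545097), 0, np.float64(0.7)), (np.float32(42.91765), 4, np.float64(0.68))]
t7 70 [(np.float32(39.674507), -4, np.float64(0.73)), (np.float32(41.266666), 0, np.float64(0.7)), (np.float32(42.67059), 4, np.float64(0.68))]
190 pred ptr top edge v L/R [np.float64(178.4), np.float64(176.9)]
[(48, 123, 148), (48, 123, 148), (47, 123, 148), (48, 123, 149), (48, 123, 148), (47, 123, 148), (47, 123, 148), (43, 122, 148), (60, 125, 149), (105, 142, 155), (162, 161, 163), (157, 158, 161), (110, 112, 115), (119, 120, 123), (167, 170, 172), (167, 169, 173), (166, 169, 173), (180, 181, 180), (130, 131, 129), (113, 120, 118), (143, 72, 69), (101, 21, 20), (102, 21, 21), (98, 23, 21), (50, 57, 60), (26, 30, 31), (74, 80, 84), (75, 81, 84), (75, 8
[... 961 characters left out ...]
 12, 15), (15, 15, 15), (15, 12, 14), (13, 13, 14), (12, 11, 13), (13, 13, 14), (15, 13, 15), (12, 10, 12), (12, 12, 13), (14, 12, 15), (10, 9, 11), (56, 60, 62)]
212 pred ptr top edge v L/R [np.float64(178.4), np.float64(176.9)]
[(17, 17, 19), (17, 16, 19), (16, 15, 17), (11, 11, 14), (24, 24, 26), (161, 165, 167), (156, 159, 161), (153, 156, 158), (156, 159, 162), (169, 170, 166), (112, 119, 117), (136, 65, 63), (142, 30, 29), (95, 18, 16), (106, 24, 24), (53, 15, 14), (11, 12, 15), (11, 10, 12), (12, 12, 16), (37, 31, 21), (119, 92, 52), (71, 56, 35), (15, 12, 13), (11, 11, 12), (15, 13, 16), (14, 12, 16), (14, 12, 15), (13, 13, 16), (14, 14, 16), (13, 12, 13), (15, 12, 14), (12, 11, 13)]
```

```bash
python3 - <<'E'
from fit import *
from scipy.optimize import least_squares
c=load('s7');U=np.array([190,198,206,212])
lid=[177.75,174.5,171.5,169.4];pt=[179.93,176.55,173.53,170.9];pb=[183.8,180.55,177.6,174.95]
def line(y,h,a):
    P=np.array([proj(c,L(r,y,h,a)) for r in np.linspace(40,165,12)]);i=np.argsort(P[:,0]);return np.interp(U,P[i,0],P[i,1])
for h0 in(0,4):
    f=lambda p:np.r_[line(90,8,p[1])+p[2]-lid,line(101,h0+4,p[0])+p[2]-pt,line(107,h0-4,p[0])+p[2]-pb]
    s=least_squares(f,[.7,.7,0]);print(h0,s.x.round(4),'res',f(s.x).round(2))
    g=lambda p:f([p[0],p[1],0]);s=least_squares(g,[.7,.7]);print('  no shift',s.x.round(4),g(s.x).round(2))
for a in(.65,.7,.75): print(a,line(90,8,a).round(2),line(101,8,a).round(2),np.polyfit(U,line(90,8,a),1)[0].round(3),np.polyfit(U,line(101,8,a),1)[0].round(3))
E
```

```text
0 [ 0.6977  0.6555 -1.5266] res [-0.43 -0.03  0.12  0.08 -0.05 -0.02 -0.34 -0.22  0.33  0.33  0.02  0.22]
  no shift [0.7287 0.6901] [ 0.4   0.34  0.02 -0.36  0.72  0.31 -0.47 -0.68  1.16  0.71 -0.05 -0.17]
4 [ 0.6836  0.6786 -0.5205] res [ 0.12  0.21  0.06 -0.21 -0.33 -0.14 -0.3  -0.06  0.05  0.2   0.05  0.37]
  no shift [0.6944 0.6901] [ 0.4   0.34  0.02 -0.36 -0.08 -0.03 -0.35 -0.22  0.32  0.32  0.02  0.24]
0.65 [178.95 176.17 173.39 171.3 ] [180.92 178.17 175.43 173.37] -0.348 -0.343
0.7 [177.94 174.49 171.04 168.45] [179.71 176.29 172.88 170.32] -0.431 -0.427
0.75 [176.79 172.6  168.4  165.26] [178.35 174.19 170.03 166.91] -0.524 -0.52
```

```bash
python3 - <<'E'
from fit import *
from scipy.optimize import least_squares
from scipy.ndimage import map_coordinates
def edge(c,A,B,n=12,w=4):
    """signed offset (px, along normal) of strongest bright->dark edge from projected segment A-B"""
    g=c['image'].astype(float).mean(2);a=proj(c,A);b=proj(c,B);d=(b-a)/np.linalg.norm(b-a);N=np.array([-d[1],d[0]]);out=[]
    s=np.arange(-w,w+.01,.1)
    for t in np.linspace(.12,.88,n):
        p=a+t*(b-a);q=p[:,None]+N[:,None]*s;v=map_coordinates(g,[q[1],q[0]],order=1);k=np.gradient(np.convolve(np.pad(v,5,'edge'),np.ones(11)/11,'valid'));i=np.argmax(abs(k));out.append((s[i],k[i]*10))
    o=np.array(out);return N.round(3),np.median(o[:,0]).round(2),o[:,0].round(1).tolist(),np.median(o[:,1]).round(0)
S=load('side0')
for n,A,B in(('lid left top',L(20,90,8,0),L(160,90,8,0)),('lid front top',L(165,85,8,0),L(165,50,8,0)),('lid front top R',L(165,-50,8,0),L(165,-85,8,0)),
 ('base left top',W((-130,120,15)),W((60,120,15))),('base front top',W((-130,110,15)),W((-130,-110,15))),('lid left bottom',L(20,90,0,0),L(160,90,0,0))):
    print(n,*edge(S,A,B))
c=load('s7')
for n,A,B in(('base left top s7',W((-130,120,15)),W((60,120,15))),('base front s7',W((-130,110,15)),W((-130,-110,15)))): print(n,*edge(c,A,B))
E
```

```text
lid left top [-0.317  0.949] -0.3 [-0.6, -0.1, -0.3, -0.4, -0.5, -0.6, 0.0, 0.0, -0.1, -0.2, -0.3, -0.5] -68.0
lid front top [0.829 0.56 ] -0.05 [-0.3, 0.1, -0.1, 0.4, -0.1, -0.2, 0.1, -0.1, 0.2, -0.2, 0.1, 0.0] -92.0
lid front top R [0.829 0.56 ] 0.0 [0.1, 0.1, -0.1, 0.2, 0.0, 0.0, 0.2, -0.1, -0.1, 0.1, -0.2, 0.0] -84.0
base left top [ 0.333 -0.943] -3.1 [-3.5, -3.2, -2.8, -3.5, -3.1, -2.8, -3.4, -3.1, -2.8, -3.4, -3.1, -2.8] -56.0
base front top [0.873 0.488] 1.6 [1.8, 1.6, 1.5, 1.4, 1.2, 1.6, 1.6, 1.5, 1.6, 1.5, 1.6, 1.7] 45.0
lid left bottom [-0.318  0.948] -2.4 [-2.4, -2.5, -2.6, -2.5, -2.0, -2.1, -2.2, -2.3, -2.4, -2.6, -2.7, -2.2] -63.0
base left top s7 [ 0.333 -0.943] -3.1 [-3.5, -3.1, -2.8, -3.5, -3.1, -2.8, -3.4, -3.1, -2.8, -3.4, -3.1, -2.8] -59.0
base front s7 [0.873 0.488] 1.5 [1.8, 1.7, 1.5, 1.4, 1.2, 1.1, 1.3, 1.5, 1.2, 1.5, 1.6, 1.7] 38.0
```

```bash
python3 - <<'E'
from fit import *
from scipy.optimize import least_squares
c=load('s7');U=np.array([190,198,206,212])
lid=[177.75,174.5,171.5,169.4];pt=[179.93,176.55,173.53,170.9];pb=[183.8,180.55,177.6,174.95]
def line(y,h,a):
    P=np.array([proj(c,L(r,y,h,a)) for r in np.linspace(40,165,12)]);i=np.argsort(P[:,0]);return np.interp(U,P[i,0],P[i,1])
for dv in(-.21,-.5,0):
  for y0 in(104,107):
    f=lambda p:np.r_[line(90,8,p[1])+dv-lid,line(y0-3,p[2]+4,p[0])+dv-pt,line(y0+3,p[2]-4,p[0])+dv-pb]
    s=least_squares(f,[.7,.7,2],x_scale=[.01,.01,1]);J=s.jac;print(dv,y0,s.x.round(3),'res',f(s.x).round(2),'sd',(np.sqrt(np.diag(np.linalg.inv(J.T@J)))*.2).round(3))
o=sensors.get_obs();print(o['time_s'],o['tool_pos'],o['force'])
E
```

```text
-0.21 104 [0.688 0.686 4.199] res [ 0.28  0.29  0.04 -0.3  -0.22 -0.09 -0.32 -0.13  0.17  0.25  0.04  0.31] sd [0.005 0.002 0.589]
-0.21 107 [0.688 0.686 5.458] res [ 0.28  0.29  0.04 -0.3  -0.23 -0.1  -0.33 -0.14  0.18  0.26  0.05  0.32] sd [0.005 0.002 0.607]
-0.5 104 [0.689 0.679 3.456] res [ 0.13  0.22  0.05 -0.22 -0.22 -0.09 -0.32 -0.13  0.17  0.25  0.04  0.31] sd [0.005 0.002 0.585]
-0.5 107 [0.689 0.679 4.717] res [ 0.13  0.22  0.05 -0.22 -0.23 -0.1  -0.33 -0.14  0.18  0.26  0.05  0.32] sd [0.005 0.002 0.603]
0 104 [0.688 0.69  4.737] res [ 0.4   0.34  0.02 -0.36 -0.22 -0.09 -0.32 -0.13  0.17  0.25  0.04  0.31] sd [0.005 0.002 0.591]
0 107 [0.688 0.69  5.995] res [ 0.4   0.34  0.02 -0.36 -0.23 -0.1  -0.33 -0.14  0.18  0.26  0.05  0.33] sd [0.005 0.002 0.61 ]
14.3 [ 0.62413754 -0.13544695  0.18605308] [-11.12628029   1.59721912   4.61861557]
```

With the bar offset left free, the fit gives lid 0.686 and pointer 0.688 rad. I'll hold for a moment to confirm it's steady, then hand in.

>>> drive_tool:
  moves:
    - {"x": 0,"y": 0,"z": 0,"rx": 0,"ry": 0,"rz": 0,"fingers": 1}
    - {"x": 0,"y": 0,"z": 0,"rx": 0,"ry": 0,"rz": 0,"fingers": 1}
    - {"x": 0,"y": 0,"z": 0,"rx": 0,"ry": 0,"rz": 0,"fingers": 1}
    - {"x": 0,"y": 0,"z": 0,"rx": 0,"ry": 0,"rz": 0,"fingers": 1}
    - {"x": 0,"y": 0,"z": 0,"rx": 0,"ry": 0,"rz": 0,"fingers": 1}
    - {"x": 0,"y": 0,"z": 0,"rx": 0,"ry": 0,"rz": 0,"fingers": 1}

```text
time_s: 15.05
tool_pos: [0.6241, -0.1354, 0.1861]
tool_rot: [-179.7, -0.1, 89.0]
force: [-11.2, 0.8, 4.7]
grip_width: 0.0108
grasp_force: 35.0
```

```bash
python3 - <<'E'
from h import *
a=load('s7')['image'].astype(int);c=snap('side','s8');b=c['image'].astype(int)
for u in(190,198,206,212):print(u,[int(x) for x in b[168:186,u,1]-a[168:186,u,1]])
d=abs(b-a).max(2)>40;print(d.sum());print(sensors.get_obs()['force'])
E
```

```text
190 [0, 1, 0, 0, 1, 1, 0, 0, 0, 1, 0, 1, 1, -2, -2, -1, 1, -2]
198 [1, 1, 1, -2, 0, 0, 1, 1, -1, -2, 0, 0, -1, -1, 1, 1, -2, 1]
206 [0, -1, 0, 1, -1, 0, 0, 0, 1, 0, -3, 2, 0, -4, 0, 2, 1, -2]
212 [1, 0, 0, 1, 2, 1, -2, -2, 2, 1, 0, 1, -1, 1, 0, -1, -1, 1]
4
[-11.49938845   1.66357958   4.35099979]
```

Nothing moved between the two pictures, so I'm signing off.

```bash
python3 -c "
from cell import workorder
print(workorder.sign_off())"
```

```text
the job is handed in; nothing more can be done
None
```

I handed the job in with the 28 mm spacer released flat over the bare pin and the lid held in line with the red pointer (measured 0.686 against 0.688 rad); the sign-off gave no verdict.

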